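# Drop the flip-top keeper into the refill bin

## Task

The black flip-top keeper on the bin's board is empty and should go in the cedar refill bin. First lower its lid fully shut, then push the keeper along the board and in through the sprung flap, so that it drops flat onto the bottom of the bin with its lid still shut and the flap swings closed behind it. Do not disturb the other pantry things standing beside the bin.

Things in the scene. Friction and masses are not known exactly. Their poses are not given: they have to be found in the camera images.
- bin: Fixed cedar refill bin on the shelf. Origin on the shelf surface, straight below the middle of the flap; z up, +x into the bin (direction of the push), y across. Inside: 150 mm wide, back wall at x = 178 mm, bottom = the shelf surface (z = 0). Walls 12 mm. Fixed clear roof, its top at z = 130 mm. The mouth at x = 0 is the only way in.
- bin_mouth (a point): Middle of the mouth's lower edge, 42 mm above the bin's origin (same axes). The mouth is 128 mm wide and 68 mm high, up to the underside of a header (12 mm thick in x, from x = 0).
- sill_end (a point): Middle of the inner end of the bin's level front board, on its top: 30 mm before the mouth, 42 mm above the shelf (same axes as the bin). The board is 200 mm wide, 12 mm thick, 230 mm long and runs from here towards -x. What is pushed past this end, under the flap, drops 42 mm to the bin's bottom.
- flap (a joint): Aluminium swing flap, 124 mm wide and 65 mm high, 4 mm thick, filling the mouth, hinged along its top edge (z = 110 mm, x = 2 mm in the bin's frame). 0 = closed (hanging upright), grows as it swings inward and up, to 1.5 rad; it does not swing outward. A light spring shuts it again: 0.3 N at its lower edge starts to open it, about 1.3 N holds it wide open.
- keeper: Loose black plastic flip-top keeper, a low box 120 mm long (x), 76 mm wide (y), 34.5 mm high when shut, 0.15 to 0.3 kg, standing on the bin's board. Origin: centre of its underside, z up, +x towards the bin's mouth (it may stand turned up to 0.25 rad from the bin's x). The lid's hinge runs along y at x = -60 mm, z = 29.5 mm, on the end away from the mouth, which is the heavy end.
- keeper_lid (a joint): The keeper's lid, a flat 120 x 76 x 5 mm plate (a 24 mm wide tab sticks out 5 mm more in the middle). 0 = shut (flat on the box), about 1.57 = standing upright, up to 1.9 = leaning back away from the bin. Its stiff hinge stays where it is left; about 0.3 N at its free edge moves it. It starts at 1.45 to 1.8 and then stands too high to go through the mouth.
- lid_edge (a point): Middle of the lid's free edge on its outer face, 120 mm from the hinge.
- jar: Closed jar of peanut butter, 72 mm across, 110 mm high, standing beside the bin, origin at the centre of its underside. Leave alone.
- sugar_bowl: White ceramic lidded sugar bowl, 90 mm across, 88 mm high, standing beside the bin, origin at the centre of its underside. Leave alone.
- pot_scraper: Flat bamboo pot scraper, 110 x 60 x 8 mm, lying beside the bin's board, origin near its centre on its underside. Leave alone.
- scoop: Stainless steel ice cream scoop, about 170 mm long with a round 52 mm cup, lying beside the bin's board; origin on its underside, at the end of the handle where the cup begins. Leave alone.
Things that resemble listed ones, but are neither listed nor needed, are in the scene too. Several things have the shape of the keeper; the one meant has the colours described above.

How it is judged:
On the way, in this order (a step that is already met when the one before it is completed fails the run):
1. the lid is shut (under 0.12 rad) while the keeper still stands on the board, outside the closed flap (value of joint keeper_lid below 0.12 rad and z of keeper in the frame of bin above 0.035 m and value of joint flap below 0.1 rad and x of keeper in the frame of bin below -0.05 m), for 0.2 s.
2. the keeper, its lid shut (under 0.2 rad), goes in through the mouth with the flap swung open (over 0.4 rad) (value of joint flap above 0.4 rad and value of joint keeper_lid below 0.2 rad and x of keeper in the frame of bin above -0.045 m and z of keeper in the frame of bin above 0.02 m), for 0.05 s.
At the end, for the whole second after the job is handed in: The keeper lies flat (within 0.15 rad) and at rest on the bottom of the bin (underside within 10 mm of it), its middle 20 to 135 mm behind the flap and within 50 mm of the bin's middle line, its lid shut (under 0.15 rad) and the flap closed (under 0.08 rad) (x of keeper in the frame of bin between 0.02 and 0.135 m and y of keeper in the frame of bin between -0.05 and 0.05 m and z of keeper in the frame of bin below 0.01 m and angle between keeper's own z axis and vertical below 0.15 rad and value of joint keeper_lid below 0.15 rad and value of joint flap below 0.08 rad and linear speed of keeper below 0.02 m/s); the robot touches nothing.
It fails at once if the keeper is tipped over (more than 1 rad) (angle between keeper's own z axis and vertical above 1 rad).
It fails at once if the jar, sugar bowl, scraper or scoop is moved more than 40 mm (distance of any of jar, sugar_bowl, pot_scraper, scoop from where it was at the start of the episode above 0.04 m).
It also fails if it takes over 54 s, if anything falls off the work surface, if the arm or the gripper's body presses on something with over 40 N, if the wrist force passes 120 N, or if a joint passes its speed limit or range.

## Robot

A 6-joint arm with a two-finger parallel gripper is mounted at the origin on the work surface. World frame = base frame: x ahead of the robot, y to its left, z up, the work surface at z = 0. Lengths are in m, angles in rad, forces in N, time in s.
With the tool pointing down it reaches from about 0.225 to 0.875 m from the base axis. Payload 3.4 kg.
Tool frame: the origin (TCP) lies at the very end of the fingers, on their centre line; the grasp point (between the pads) lies 19 mm behind it (grasp_offset is the distance from the TCP to the grasp point, in m); y points along the fingers, z is the direction in which the jaws open and shut, and the axes are right-handed (so a half turn about y gives the same grasp; the last joint's range is limited). The gripper opens to 85 mm and grips with 20 to 120 N. Pads are 22 mm wide; open, the fingers measure 114 mm over their backs; the gripper's body (76 mm by 85 mm) begins 54 mm behind the grasp point. The pads swing forward as they close: fully open they stand 13 mm farther back than shut.
Start: joints at [1.098, 0.276, 1.505, -0, 1.361, -0.121], TCP at [0.198, 0.54, 0.231] pointing down, gripper open.
Joint ranges: [-2.89, 2.89], [-0.75, 2.08], [0.22, 2.7], [-1.18, 4.32], [0.11, 2.71], [-2.7, 2.7]. Speed limits (rad/s): [2.57, 2.57, 3.14, 3.14, 3.14, 3.14].

## Interface

Orientations are given as a unit quaternion [w, x, y, z].
In Python, from rig import get_state, get_image, sign_off, grasp_offset gives the robot as it stands.
- The arm moves only by the shell command python3 -m jog 'ROWS' [FORCE]. ROWS is JSON, one flat list of numbers, 7 for each row, row after row: the closure in counts, from 0 (fully open) to 255 (shut), then the shift along the tool's x, y, z in cm, then the turn, a rotation vector about the tool's x, y, z in units of 8 degrees (1.0 is 8 degrees). In form: [jaw, tx, ty, tz, rx, ry, rz, jaw, tx, ty, tz, rx, ry, rz, ...]. A call has 1 to 12 rows; each row is the pose to reach, as a shift and turn from the pose commanded when the call began, along the tool's axes at that moment; what a row does not reach only later rows make up. A row lasts 1/8 s, in which the tool goes at most 62.5 mm and 10.7 degrees, less where a joint would pass 70% of its speed; a pose out of reach is approached as far as the arm can. A call with a gripper value outside its range is refused whole. The fingers move at their own pace and stop on an object; FORCE is the grip in N (left out, the last holds). Time passes only in rows, so rows that repeat a pose let the fingers close. It gives the time, the measured TCP pose, the force and the opening at its end, in the units of the state.
- get_state(): the state, without advancing time (a new reading comes with each control period).
- get_image(name): name is "scene" or "top"; returns a dict with "color" (400x640x3 uint8, blue, green, red), "mtx" (3x3 intrinsics, pixels), "R" (3x3) and "t" (3): a world point X has camera coordinates R X + t. Camera axes: x right, y down, z forward; pixel columns grow to the right and rows downward; lengths in m; the calibration is good to about 2 mm. A picture is of the moment at which its call begins. There is no depth.
- sign_off(): hands the job in, once; it reports no verdict.
The state is a dict: "clock": time; "qpos": joint angles; "qd": joint speeds; "effort": joint torques, N m; "position": TCP position; "ee_rot": TCP orientation; "contact_force": force on the tool from outside, world axes, zero at the start; "moment": the same for the moment, N m; "width": finger opening in m.
Only numpy, scipy, OpenCV 4.12 (cv2) and the standard library are available. Lean on these libraries where they do the work, as an engineer would, in place of code of your own. Each camera call takes 0.05 s, during which the arm holds its last target.

## Working session

There is one attempt and no reset: what is moved stays moved. The work goes in short steps, Python scripts to look and compute and a shell command to move; the robot and the scene stay as the last step left them, time stands still between calls to the robot, and variables do not carry over. Pictures are saved under pics/ and viewed, and the job is handed in when it is done.

```bash
ls; mkdir -p pics; python3 - <<'E'
from rig import *
import cv2
s=get_state()
for k in s: print(k,s[k])
print(grasp_offset)
for n in ("scene","top"):
    d=get_image(n); cv2.imwrite(f"pics/{n}0.png",d["color"]); print(n,d["mtx"],d["R"],d["t"])
E
```

```text
pics
clock 0.0
qpos [ 1.09799166e+00  2.76606298e-01  1.50613519e+00  8.36272525e-06
  1.36069967e+00 -1.20961714e-01]
qd [-3.18882467e-05 -1.48625405e-03 -1.96883998e-04 -2.63096805e-04
  7.15676628e-04  5.14374376e-04]
effort [-2.64858099e-03 -4.16782093e+01 -2.45799333e+01 -3.21403068e-04
  1.11230501e-02  1.94734980e-05]
position [0.19790061 0.53930804 0.23043245]
ee_rot [-0.69556856  0.69681678 -0.12394913  0.12356123]
contact_force [-0.21834014  0.97604508 -0.97030278]
moment [-0.01292488  0.03303535  0.04064349]
width 0.08571485390826293
0.0187
scene [[361.93048312   0.         318.6785755 ]
 [  0.         361.93048312 202.17221318]
 [  0.           0.           1.        ]] [[-0.2037572   0.97901664  0.00306903]
 [ 0.80298546  0.16891256 -0.5715618 ]
 [-0.56008692 -0.11399544 -0.82055328]] [ 0.08559429 -0.36885179  1.35260876]
top [[460.46869515   0.         325.60116477]
 [  0.         460.46869515 192.70849718]
 [  0.           0.           1.        ]] [[ 0.02263514 -0.99967889 -0.01139125]
 [-0.9913866  -0.02097428 -0.12927753]
 [ 0.1289971   0.01421935 -0.99154302]] [0.0224899  0.51468111 0.96397722]
```

View pics/scene0.png

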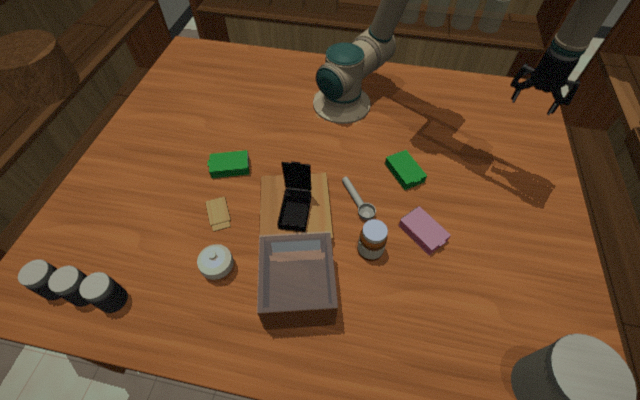

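View pics/top0.png

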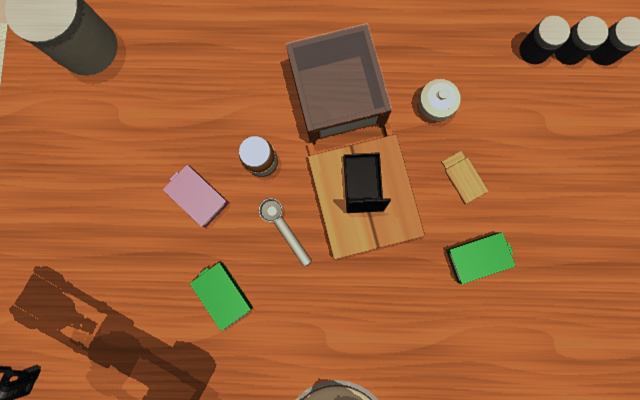

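The scene view shows the bin at about (298,278) with the board in front of it. The keeper-shaped candidates in the top view are black (363,183) on the board, green (220,296), green (482,258) and pink (196,196). Only the one on the board is black and on the bin's board. I'll confirm it in enlarged crops.

```bash
python3 - <<'E'
import cv2
a=cv2.imread("pics/top0.png")[15:270,270:440]; cv2.imwrite("pics/ctop.png",cv2.resize(a,None,fx=2.35,fy=2.35,interpolation=cv2.INTER_CUBIC))
a=cv2.imread("pics/top0.png")[120:270,290:440]; cv2.imwrite("pics/ctop2.png",cv2.resize(a,None,fx=4,fy=4,interpolation=cv2.INTER_CUBIC))
a=cv2.imread("pics/scene0.png")[150:330,240:350]; cv2.imwrite("pics/cscene.png",cv2.resize(a,None,fx=3.33,fy=3.33,interpolation=cv2.INTER_CUBIC))
E
```

```text
(no output)
```

View pics/ctop.png

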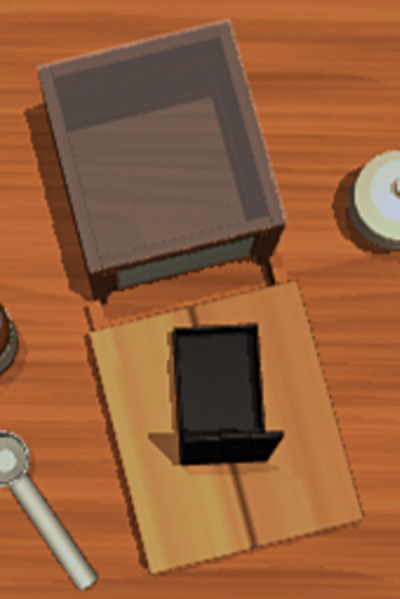

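View pics/ctop2.png

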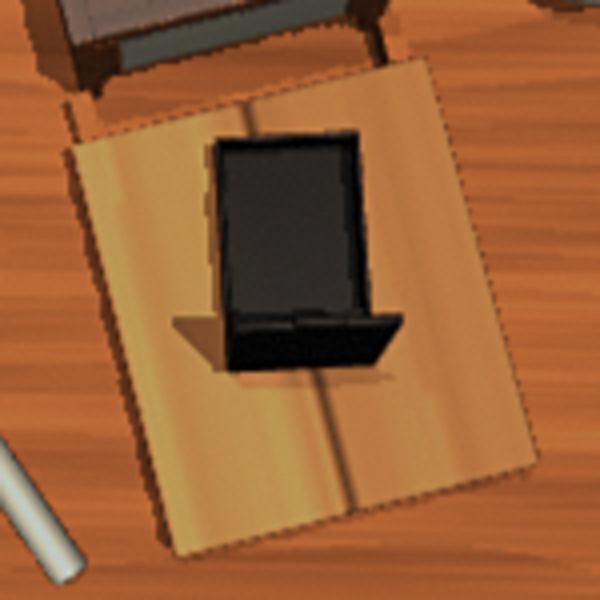

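View pics/cscene.png

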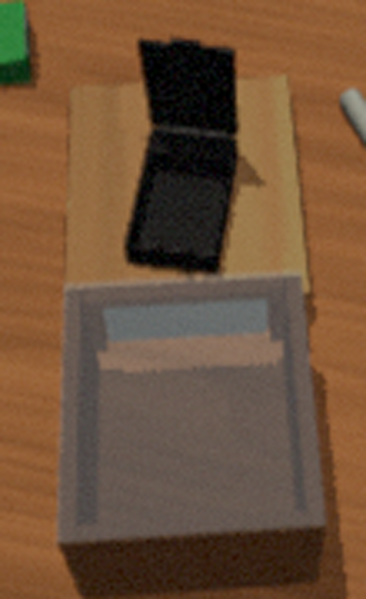

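```bash
cat > h.py <<'E'
import numpy as np, cv2
from scipy.optimize import least_squares
K={};P={}
P['scene']=(np.array([[361.93048312,0,318.6785755],[0,361.93048312,202.17221318],[0,0,1]]),np.array([[-0.2037572,0.97901664,0.00306903],[0.80298546,0.16891256,-0.5715618],[-0.56008692,-0.11399544,-0.82055328]]),np.array([0.08559429,-0.36885179,1.35260876]))
P['top']=(np.array([[460.46869515,0,325.60116477],[0,460.46869515,192.70849718],[0,0,1]]),np.array([[0.02263514,-0.99967889,-0.01139125],[-0.9913866,-0.02097428,-0.12927753],[0.1289971,0.01421935,-0.99154302]]),np.array([0.0224899,0.51468111,0.96397722]))
def proj(n,X):
    K,R,t=P[n]; c=np.atleast_2d(X)@R.T+t; p=c@K.T; return p[:,:2]/p[:,2:]
def unc(p,s,ox,oy): p=np.array(p,float); return (p+.5)/s-.5+np.array([ox,oy])
def Tf(p,X):  # p=x,y,z,yaw
    c,s=np.cos(p[3]),np.sin(p[3]); X=np.atleast_2d(X)
    return X@np.array([[c,s,0],[-s,c,0],[0,0,1]])+np.array(p[:3])
E
python3 - <<'E'
from h import *
for n in P: print(n,-P[n][1].T@P[n][2])
bt=unc([[75,147],[425,58],[538,460],[180,555]],4,290,120)
bX=np.array([[-.03,.1,.042],[-.03,-.1,.042],[-.26,-.1,.042],[-.26,.1,.042]])
rt=unc([[38,67],[230,20],[285,222],[90,272]],2.353,270,15)
rX=np.array([[.19,.087,.13],[.19,-.087,.13],[0,-.087,.13],[0,.087,.13]])
bs=unc([[70,85],[288,75]],3.33,240,150); bsX=bX[[2,3]]
rs=unc([[65,290],[298,275],[325,527],[62,543]],3.33,240,150); rsX=rX[[2,3,0,1]]
obs=[('top',bt,bX),('top',rt,rX),('scene',bs,bsX),('scene',rs,rsX)]
f=lambda p:np.concatenate([(proj(n,Tf(p,X))-u).ravel() for n,u,X in obs])
r=least_squares(f,[.6,0,0,0]); print("bin",r.x); print(np.round(f(r.x),1))
b=r.x
# keeper: x,y,z,yaw,lid
def kp(q,X,lid):
    X=np.array(X,float)
    return Tf(q[:4],X)
def lidp(q,s,y,off=0.):
    a=q[4]; d=np.array([np.cos(a),0,np.sin(a)]); n=np.array([-np.sin(a),0,np.cos(a)])
    X=np.array([-.06,0,.0295])+s*d+off*n+np.array([0,y,0]); return Tf(q[:4],X)[0]
h=.038
t=unc([[215,140],[357,132],[228,368],[377,370],[403,316]],4,290,120)
s=unc([[128,262],[218,270],[140,42],[237,50]],3.33,240,150)
def g(q):
    A=[proj('top',Tf(q[:4],[[.06,h,.0295],[.06,-h,.0295]])),
       proj('top',Tf(q[:4],[[-.06,h,.0295]])),proj('top',Tf(q[:4],[[-.06,-h,.0295]])),proj('top',[lidp(q,.12,-h)]) ]
    B=[proj('scene',Tf(q[:4],[[.06,-h,0],[.06,h,0]])),proj('scene',[lidp(q,.12,-h),lidp(q,.12,h)])]
    return np.concatenate([(np.vstack(A)-t).ravel(),(np.vstack(B)-s).ravel()])
r=least_squares(g,[.5,0,.04,0,1.6]); print("keeper",r.x); print(np.round(g(r.x),1))
q=r.x
c,s_=np.cos(b[3]),np.sin(b[3]); d=q[:2]-b[:2]; print("rel",c*d[0]+s_*d[1],-s_*d[0]+c*d[1],q[2]-b[2],q[3]-b[3])
print("lid edge",lidp(q,.12,0,.005))
E
```

```text
scene [1.07120155 0.1326967  0.89880327]
top [0.38538863 0.01957061 1.02261777]
bin [ 0.64943512 -0.01294797 -0.00324437  0.27463367]
[-1.  -0.5  0.1 -0.8  1.   0.8 -0.7  0.8 -0.7  0.3 -0.3 -0.2  1.   0.4
 -0.2  0.5 -0.1  1.  -0.2  0.7 -0.3 -0.6  0.8 -0.3  0.4  0.2 -1.6  0.9]
keeper [ 0.53196068 -0.04432335  0.04365152  0.0711248   1.48520917]
[-0.1  0.6  0.6  0.8 -0.2  0.5 -0.7 -1.8 -0.2 -0.  -0.1 -0.5  0.2  0.4
 -0.5 -0.5 -0.5  0.2]
rel -0.1215808560072777 0.00165883498072188 0.046895886314171645 -0.20350886386006833
lid edge [ 0.47737527 -0.04821228  0.19313969]
```

```bash
cat >> h.py <<'E'
from scipy.spatial.transform import Rotation as Ro
def tool():
    from rig import get_state
    s=get_state(); w=s['ee_rot']; return np.array(s['position']),Ro.from_quat([w[1],w[2],w[3],w[0]]),s
def want(yaw,tilt=0,flip=1):  # tool y down tilted forward by tilt
    f=np.array([np.cos(yaw),np.sin(yaw),0]); u=np.array([0,0,1.])
    y=-u*np.cos(tilt)+f*np.sin(tilt); z=flip*np.array([-f[1],f[0],0]); x=np.cross(y,z)
    return Ro.from_matrix(np.c_[x,y,z])
def rel(pos,R,p0=None,R0=None):
    if p0 is None: p0,R0,_=tool()
    d=R0.inv().apply(np.array(pos)-p0)*100; r=(R0.inv()*R).as_rotvec()/np.deg2rad(8)
    return np.round(d,2),np.round(r,2)
HX=np.array([0.472,-0.0486]); BIN=[.6494,-.0129,-.0,.2746]
E
python3 - <<'E'
from h import *
p,R,s=tool(); print(np.round(R.as_matrix(),3))
f=np.array([np.cos(.1),np.sin(.1)])
for flip in (1,-1):
    tgt=np.r_[HX+f*-.045,.20]; print(tgt); print(rel(tgt,want(.1,0,flip)))
    # current relative path
    print(rel(p,want(.1,0,flip)))
E
```

```text
[[ 0.939 -0.001  0.345]
 [-0.345 -0.001  0.939]
 [-0.    -1.    -0.002]]
[ 0.42722481 -0.0530925   0.2       ]
(array([ 41.94,   3.12, -47.71]), array([ 0.01, -3.24, -0.  ]))
(array([0., 0., 0.]), array([ 0.01, -3.24, -0.  ]))
[ 0.42722481 -0.0530925   0.2       ]
(array([ 41.94,   3.12, -47.71]), array([1.000e-02, 1.926e+01, 2.000e-02]))
(array([0., 0., 0.]), array([1.000e-02, 1.926e+01, 2.000e-02]))
```

```bash
python3 -m jog '[130,2,0,-2.2,0,-0.3,0, 130,5.5,0,-6.2,0,-0.6,0, 130,9.2,0,-10.5,0,-0.9,0, 130,13,0,-14.8,0,-1.2,0, 130,16.8,0,-19.1,0,-1.5,0, 130,20.5,0,-23.4,0,-1.8,0, 130,24.3,0,-27.7,0,-2.1,0, 130,28.1,0,-32,0,-2.4,0, 130,31.9,0,-36.3,0,-2.7,0, 130,35.7,0,-40.6,0,-3,0, 130,39.4,0,-44.8,0,-3.24,0, 130,41.9,0,-47.7,0,-3.24,0]' 20
python3 - <<'E'
from h import *
from rig import get_image
p,R,s=tool(); print(p,np.round(R.as_matrix(),3),s['width'],s['qpos'],s['contact_force'])
f=np.array([np.cos(.1),np.sin(.1)])
print(rel(np.r_[HX+f*-.045,.165],want(.1)))
for n in ("scene","top"):
    d=get_image(n); c=d["color"][120:270,230:470] if n=="top" else d["color"][100:300,200:440]
    cv2.imwrite(f"pics/{n}1.png",cv2.resize(c,None,fx=3,fy=3,interpolation=cv2.INTER_CUBIC)) 
E
```

```text
clock: 1.6
position: [0.4276, -0.0547, 0.231]
ee_rot: [-0.706, 0.706, 0.035, -0.035]
contact_force: [1.2, 1.0, -1.0]
width: 0.0417
[ 0.42755627 -0.05474856  0.23103028] [[ 0.995 -0.    -0.099]
 [ 0.099 -0.     0.995]
 [-0.    -1.    -0.   ]] 0.041705918116577194 [-2.88939771e-01  5.63665188e-02  1.78298641e+00 -1.50296892e-04
  1.30229975e+00 -1.95838869e+00] [ 1.20358653  0.95887914 -0.95444174]
(array([-0.02,  6.6 ,  0.17]), array([ 0.  , -0.01, -0.  ]))
```

View pics/scene1.png

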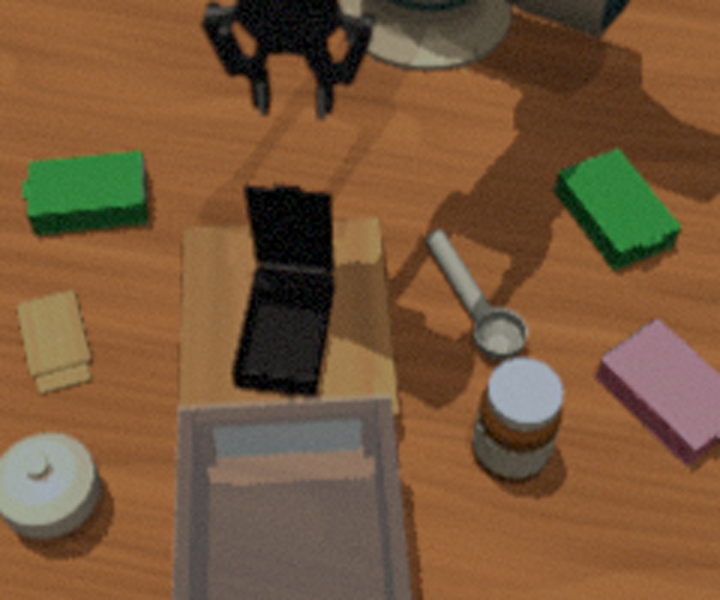

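View pics/top1.png

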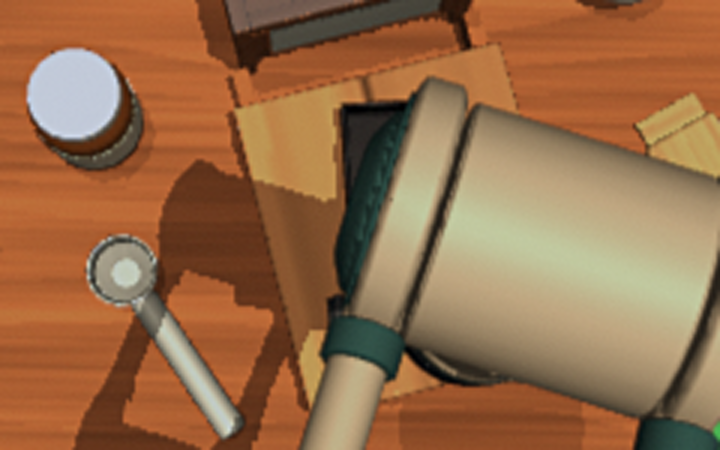

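The two fingertips at (262,110) and (322,112) in the scene crop hang straight behind the lid (247–332). The keeper hasn't moved. I'll work out the arc next.

```bash
python3 - <<'E'
from h import *
p=np.array([.4276,-.0547,.231])
f=np.array([np.cos(.1),np.sin(.1)])
h0=(HX-p[:2])@f; print("hinge fwd",h0, "lat",(HX-p[:2])@[-f[1],f[0]])
for a in [1.75,1.6,1.45,1.3,1.15,1.0,.85,.7,.55,.4,.25,.1,0]:
    x=h0+.107*np.cos(a)-.005*np.sin(a)-.011; z=.0715+.107*np.sin(a)+.005*np.cos(a)
    print(a,np.round([x*100,(p[2]-z)*100],1))
E
```

```text
hinge fwd 0.044787168779889995 lat 0.0016369217090767888
1.75 [1.  5.5]
1.6 [2.6 5.3]
1.45 [4.2 5.3]
1.3 [5.8 5.5]
1.15 [7.3 6. ]
1.0 [8.7 6.7]
0.85 [10.1  7.6]
0.7 [11.2  8.7]
0.55 [12.2  9.9]
0.4 [13.  11.3]
0.25 [13.6 12.8]
0.1 [14.  14.4]
0 [14.1 15.5]
```

```bash
python3 -m jog '[130,0,2.5,0,0,0,0, 130,0.5,5.4,0,0,0,0, 130,1.8,5.4,0,0,0,0, 130,3.0,5.3,0,0,0,0, 130,4.2,5.3,0,0,0,0, 130,5.8,5.5,0,0,0,0, 130,7.3,6,0,0,0,0, 130,8.7,6.7,0,0,0,0, 130,10.1,7.6,0,0,0,0, 130,11.2,8.7,0,0,0,0, 130,12.2,9.9,0,0,0,0, 130,13,11.3,0,0,0,0]'
python3 - <<'E'
from h import *
from rig import get_image
p,R,s=tool(); print(p,s['contact_force'])
for n in ("scene",):
    d=get_image(n); c=d["color"][120:330,220:380]
    cv2.imwrite(f"pics/{n}2.png",cv2.resize(c,None,fx=2.8,fy=2.8,interpolation=cv2.INTER_CUBIC)) 
E
```

```text
clock: 3.2
position: [0.557, -0.0392, 0.1173]
ee_rot: [0.706, -0.706, -0.035, 0.036]
contact_force: [-0.3, -0.3, 0.2]
width: 0.042
[ 0.55698595 -0.03924916  0.11726201] [-0.29663606 -0.34824878  0.20810231]
```

View pics/scene2.png

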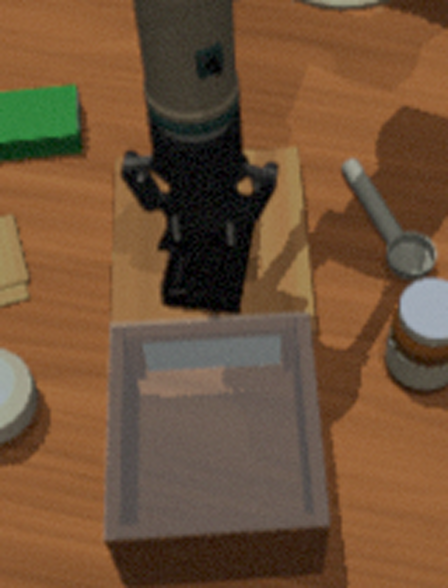

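```bash
python3 -m jog '[130,0.6,1.5,0,0,0,0, 130,1,3,0,0,0,0, 130,1,3.6,0,0,0,0, 130,1,3.9,0,0,0,0, 130,1,3.9,0,0,0,0]'
```

```text
clock: 3.88
position: [0.5663, -0.0383, 0.0793]
ee_rot: [0.706, -0.706, -0.036, 0.036]
contact_force: [-0.2, 0.4, 0.1]
width: 0.0419
```

```bash
python3 -m jog '[130,0,0.2,0,0,0,0,130,0,0.4,0,0,0,0, 130,0,0.4,0,0,0,0]'
```

```text
clock: 4.25
position: [0.5664, -0.0383, 0.0753]
ee_rot: [0.706, -0.706, -0.036, 0.036]
contact_force: [-0.2, -0.4, 0.3]
width: 0.0419
```

```bash
python3 -m jog '[130,0,0.2,0,0,0,0,130,0,0.4,0,0,0,0, 130,0,0.4,0,0,0,0]'; python3 -m jog '[130,0,0.15,0,0,0,0,130,0,0.3,0,0,0,0, 130,0,0.3,0,0,0,0]'
```

```text
clock: 4.62
position: [0.5667, -0.0383, 0.0739]
ee_rot: [-0.706, 0.706, 0.036, -0.035]
contact_force: [-4.3, 1.3, 15.5]
width: 0.0418
clock: 5.0
position: [0.5668, -0.0384, 0.0731]
ee_rot: [-0.706, 0.706, 0.036, -0.035]
contact_force: [-8.0, 0.8, 29.1]
width: 0.042
```

Firm contact at 29 N, so the lid is down on the box. I'll lift off, back away and check.

```bash
python3 -m jog '[130,0,-3,0,0,0,0, 130,-4,-5,0,0,0,0, 130,-9,-6,0,0,0,0, 130,-14,-7,0,0,0,0, 130,-19,-8,0,0,0,0, 130,-23,-8,0,0,0,0, 130,-23,-8,0,0,0,0]'
python3 - <<'E'
from h import *
from rig import get_image
p,R,s=tool(); print(p,s['contact_force'])
for n in ("scene","top"):
    d=get_image(n); cv2.imwrite(f"pics/{n}3f.png",d["color"]); c=d["color"][150:330,240:350] if n=="scene" else d["color"][120:270,290:440]
    cv2.imwrite(f"pics/{n}3.png",cv2.resize(c,None,fx=3.33 if n=="scene" else 4,fy=3.33 if n=="scene" else 4,interpolation=cv2.INTER_CUBIC)) 
E
```

```text
clock: 5.88
position: [0.3345, -0.0608, 0.1482]
ee_rot: [0.706, -0.706, -0.035, 0.035]
contact_force: [0.2, -0.1, 0.1]
width: 0.0418
[ 0.33449995 -0.06081024  0.14818349] [ 0.21357834 -0.08720514  0.0535477 ]
```

View pics/scene3.png

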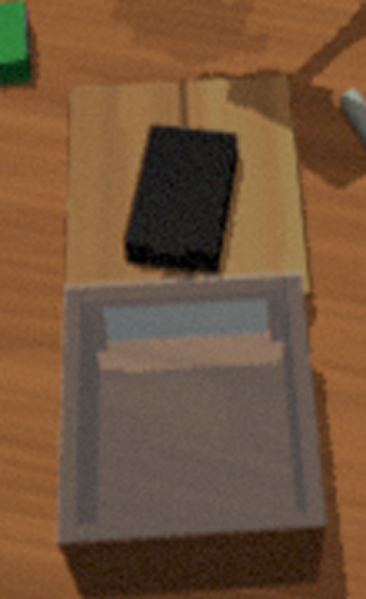

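View pics/top3.png

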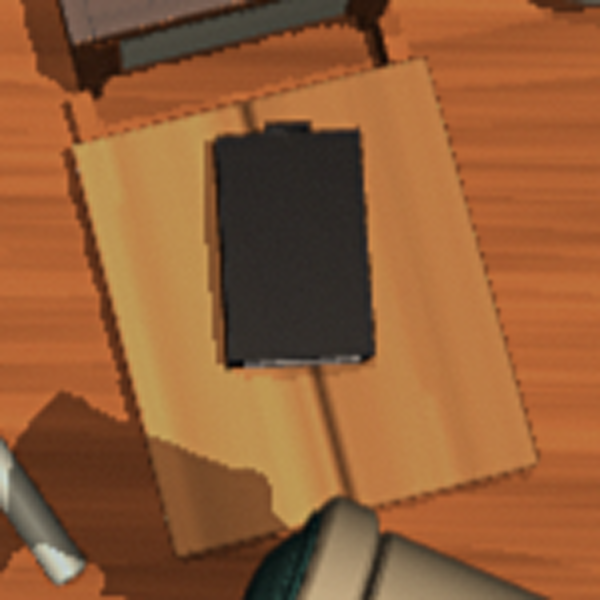

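The lid lies flat, with its front edge at (218–360, 133) in the top crop. The keeper hasn't moved and the flap is still closed. I'll check the lid quantitatively and compute the push pose.

```bash
python3 - <<'E'
from h import *
h=.038
t=unc([[217,138],[360,129],[226,366],[373,358]],4,290,120)
s=unc([[152,126],[237,134],[128,262],[218,270]],3.33,240,150)
def g(q):
    a=q[4]; X=np.array([-.06,0,.0295]); d=np.array([np.cos(a),0,np.sin(a)]); n=np.array([-np.sin(a),0,np.cos(a)])
    Y=np.array([0,h,0])
    e=X+.12*d+.005*n; r=X+.005*n
    A=proj('top',Tf(q[:4],[e+Y,e-Y,r+Y,r-Y])); B=proj('scene',Tf(q[:4],[r-Y,r+Y,[.06,-h,0],[.06,h,0]]))
    return np.concatenate([(A-t).ravel(),(B-s).ravel()])
r=least_squares(g,[.5,0,.04,0,0]); q=r.x; print(q,np.round(r.fun,1))
b=BIN; c,s_=np.cos(b[3]),np.sin(b[3]); d=q[:2]-b[:2]; print("rel",c*d[0]+s_*d[1],-s_*d[0]+c*d[1],q[3]-b[3])
p0,R0,_=tool()
def bp(x,y,z): return Tf(b,[x,y,z])[0]
W=want(.2746,np.pi/6)
for P_ in [(-.26,.006,.14),(-.2245,.006,.0615)]: print(P_,bp(*P_),rel(bp(*P_),W))
E
```

```text
[ 0.53377591 -0.04428212  0.04208071  0.06983001  0.00370567] [-0.5 -0.2  0.   0.3  0.3 -0.1  0.4  0.2 -0.2 -0.9  0.6 -0.4 -0.3  0.4
  0.1  1.2]
rel -0.11980172461773336 0.0011465089684866217 -0.20476999479867775
(-0.26, 0.006, 0.14) [ 0.39751426 -0.0776269   0.14      ] (array([ 5.73,  0.89, -2.18]), array([ 0.33, -1.22, -3.72]))
(-0.2245, 0.006, 0.0615) [ 0.4316842  -0.06800065  0.0615    ] (array([ 9.21,  8.74, -1.55]), array([ 0.33, -1.22, -3.72]))
```

```bash
python3 -m jog '[130,1.4,0.2,-0.6,0.08,-0.3,-0.93, 130,2.9,0.4,-1.1,0.16,-0.6,-1.86, 130,4.3,0.6,-1.7,0.25,-0.9,-2.8, 130,5.7,0.9,-2.2,0.33,-1.22,-3.72, 130,5.7,0.9,-2.2,0.33,-1.22,-3.72, 130,7,3.7,-2,0.33,-1.22,-3.72, 130,8,6,-1.8,0.33,-1.22,-3.72, 130,9.2,8.7,-1.6,0.33,-1.22,-3.72, 130,9.2,8.7,-1.6,0.33,-1.22,-3.72]'
python3 - <<'E'
from h import *
from rig import get_image
p,R,s=tool(); b=BIN; print(p,s['contact_force'],s['qpos'])
print("bin frame",Ro.from_euler('z',-b[3]).apply(p-np.array(b[:3])))
print(rel(p,want(.2746,np.pi/6)))
f=np.array([np.cos(b[3]),np.sin(b[3]),0]); print("fwd in tool",R.inv().apply(f),"up",R.inv().apply([0,0,1]))
d=get_image("scene"); c=d["color"][120:330,220:380]
cv2.imwrite("pics/scene4.png",cv2.resize(c,None,fx=2.8,fy=2.8,interpolation=cv2.INTER_CUBIC)) 
E
```

```text
clock: 7.1
position: [0.4487, -0.0341, 0.0952]
ee_rot: [0.693, -0.677, -0.237, -0.071]
contact_force: [-0.2, 0.4, -0.1]
width: 0.042
[ 0.44865693 -0.03406803  0.0952215 ] [-0.24163495  0.37290285 -0.14536846] [-0.4355291   0.06147612  2.29398001  0.55502068  0.48175582 -2.70362148]
bin frame [-0.19896194  0.03405894  0.0952215 ]
(array([0., 0., 0.]), array([ 0.31, -0.16, -0.61]))
fwd in tool [0.90492714 0.42369805 0.03983512] up [ 0.42487958 -0.90481606 -0.02802208]
```

View pics/scene4.png

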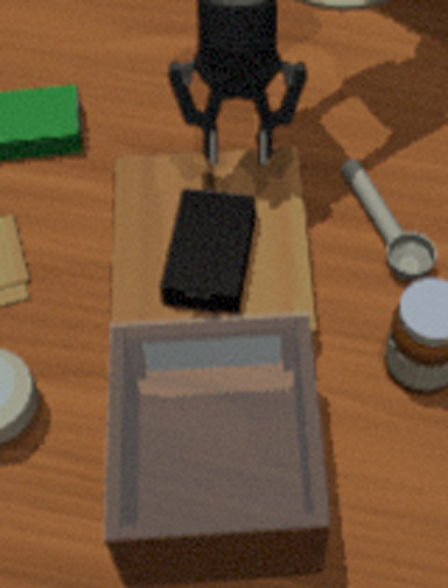

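Joint 6 has run to its limit at -2.70, so the tilted pose wasn't reached. The same grasp after a half turn about the tool's y puts it mid-range. I'll draw back and turn there.

```bash
python3 -m jog '[130,-0.5,-2,0,0,1.2,0, 130,-1,-4,0,0,2.4,0, 130,-1,-5,0,0,3.6,0, 130,-1,-5,0,0,4.8,0, 130,-1,-5,0,0,6,0, 130,-1,-5,0,0,7.2,0, 130,-1,-5,0,0,8.4,0, 130,-1,-5,0,0,9.6,0, 130,-1,-5,0,0,10.8,0, 130,-1,-5,0,0,12,0]'
python3 - <<'E'
from h import *
p,R,s=tool(); b=BIN; print(p,s['qpos'])
print("bin frame",Ro.from_euler('z',-b[3]).apply(p-np.array(b[:3])))
def bp(x,y,z): return Tf(b,[x,y,z])[0]
W=want(.2746,np.pi/6,-1)
for P_ in [(-.26,.006,.14),(-.2245,.006,.0615)]: print(P_,bp(*P_),rel(bp(*P_),W))
E
```

```text
clock: 8.4
position: [0.4184, -0.0409, 0.1384]
ee_rot: [0.639, -0.397, 0.357, -0.554]
contact_force: [-0.4, -0.9, -0.3]
width: 0.0418
[ 0.41836684 -0.04092298  0.13842573] [-0.50572939 -0.06459371  2.26763188  0.46729199  0.63559083 -0.97127399]
bin frame [-0.22997598  0.03567434  0.13842573]
(-0.26, 0.006, 0.14) [ 0.39751426 -0.0776269   0.14      ] (array([ 3.36, -1.29, -2.21]), array([ 0.15, 10.29,  0.72]))
(-0.2245, 0.006, 0.0615) [ 0.4316842  -0.06800065  0.0615    ] (array([ 2.98,  7.32, -2.41]), array([ 0.15, 10.29,  0.72]))
```

```bash
python3 -m jog '[130,0.6,-0.3,-0.4,0,1.2,0.1, 130,1.2,-0.6,-0.8,0,2.4,0.2, 130,1.8,-0.9,-1.2,0,3.6,0.3, 130,2.4,-1.1,-1.6,0.1,4.8,0.4, 130,3,-1.3,-2,0.1,6,0.4, 130,3.4,-1.3,-2.2,0.1,7.2,0.5, 130,3.4,-1.3,-2.2,0.1,8.4,0.6, 130,3.4,-1.3,-2.2,0.1,9.6,0.7, 130,3.4,-1.3,-2.2,0.15,10.3,0.72, 130,3.4,-1.3,-2.2,0.15,10.3,0.72]'
python3 - <<'E'
from h import *
p,R,s=tool(); b=BIN; print(p,s['qpos'])
print("bin frame",Ro.from_euler('z',-b[3]).apply(p-np.array(b[:3])))
def bp(x,y,z): return Tf(b,[x,y,z])[0]
W=want(.2746,np.pi/6,-1)
for P_ in [(-.26,.006,.14),(-.2245,.006,.0615)]: print(P_,bp(*P_),rel(bp(*P_),W))
f=np.array([np.cos(b[3]),np.sin(b[3]),0]); print("fwd in tool",R.inv().apply(f),"up",R.inv().apply([0,0,1]))
E
```

```text
clock: 9.65
position: [0.3976, -0.078, 0.1399]
ee_rot: [0.276, 0.086, 0.701, -0.652]
contact_force: [0.3, 0.0, 0.5]
width: 0.0421
[ 0.39759796 -0.07800197  0.13992021] [-0.79446788 -0.07232296  2.31416364  0.69127955  0.75727005  0.01855776]
bin frame [-0.26002114  0.00561629  0.13992021]
(-0.26, 0.006, 0.14) [ 0.39751426 -0.0776269   0.14      ] (array([-0.01, -0.01, -0.04]), array([0.  , 0.03, 0.  ]))
(-0.2245, 0.006, 0.0615) [ 0.4316842  -0.06800065  0.0615    ] (array([ 0.84,  8.57, -0.04]), array([0.  , 0.03, 0.  ]))
fwd in tool [-0.86635132  0.49941982  0.00390398] up [-0.49941552 -0.8663601   0.00207564]
```

```bash
python3 -m jog '[130,0.2,2.5,0,0,0,0, 130,0.5,5,0,0,0,0, 130,0.7,7.3,0,0,0,0, 130,0.8,8.6,0,0,0,0, 130,0.8,8.6,0,0,0,0]'
python3 - <<'E'
from h import *
from rig import get_image
p,R,s=tool(); b=BIN; print(p,s['qpos'],s['contact_force'])
print("bin frame",Ro.from_euler('z',-b[3]).apply(p-np.array(b[:3])))
d=get_image("scene"); c=d["color"][120:330,220:380]
cv2.imwrite("pics/scene5.png",cv2.resize(c,None,fx=2.8,fy=2.8,interpolation=cv2.INTER_CUBIC)) 
E
```

```text
clock: 10.28
position: [0.4325, -0.0676, 0.0605]
ee_rot: [0.276, 0.086, 0.702, -0.651]
contact_force: [-0.1, 0.2, 0.2]
width: 0.0419
[ 0.43251666 -0.06758863  0.0604654 ] [-0.67592876  0.1446256   2.40692271  1.03232342  0.494336   -0.29017652] [-0.12789167  0.21504032  0.17053255]
bin frame [-0.22358701  0.00617085  0.0604654 ]
```

View pics/scene5.png

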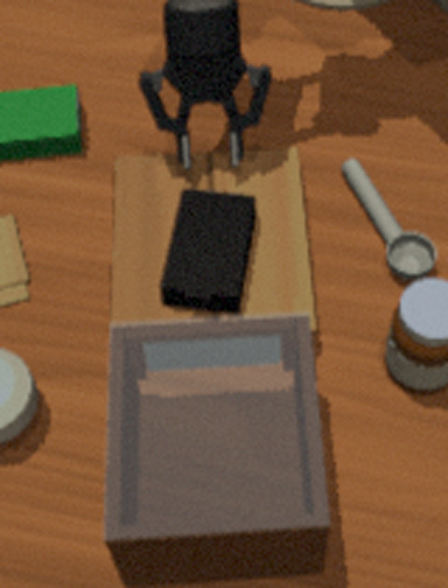

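```bash
python3 -m jog '[130,-0.87,0.5,0,0,0,0, 130,-1.73,1,0,0,0,0, 130,-2.6,1.5,0,0,0,0, 130,-3.3,1.9,0,0,0,0, 130,-4,2.3,0,0,0,0, 130,-4.76,2.75,0,0,0,0, 130,-5.5,3.2,0,0,0,0, 130,-6.2,3.6,0,0,0,0, 130,-6.9,4,0,0,0,0, 130,-6.9,4,0,0,0,0]'
python3 - <<'E'
from h import *
from rig import get_image
p,R,s=tool(); b=BIN; print(p,s['qpos'],s['contact_force'])
print("bin frame",Ro.from_euler('z',-b[3]).apply(p-np.array(b[:3])))
for n in ("scene","top"):
    d=get_image(n); c=d["color"][120:330,220:380] if n=="scene" else d["color"][15:255,280:440]
    cv2.imwrite(f"pics/{n}6.png",cv2.resize(c,None,fx=2.8 if n=="scene" else 2.4,fy=2.8 if n=="scene" else 2.4,interpolation=cv2.INTER_CUBIC)) 
E
```

```text
clock: 11.58
position: [0.5097, -0.0456, 0.0606]
ee_rot: [0.276, 0.086, 0.702, -0.651]
contact_force: [1.0, -0.2, -0.4]
width: 0.0421
[ 0.50968824 -0.0455595   0.0605771 ] [-0.47902144  0.22310296  2.28186827  0.99383326  0.4218655  -0.06689215] [ 0.96999367 -0.24123312 -0.42597502]
bin frame [-0.1433333   0.00644864  0.0605771 ]
```

View pics/scene6.png

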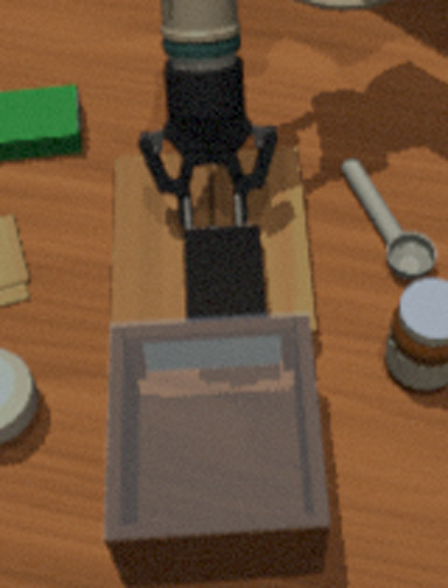

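View pics/top6.png

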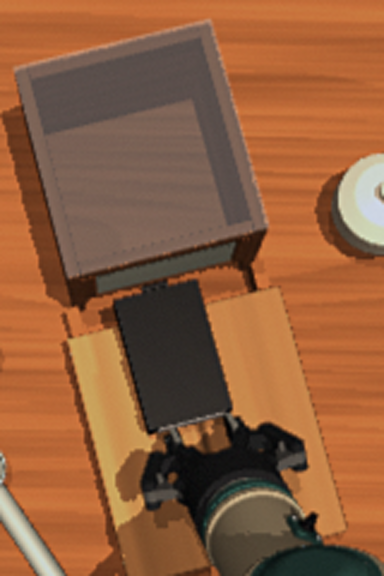

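The keeper is square to the mouth with its lid shut, its front edge at about (157,288) in the top crop. Both fingers bear on its rear. I'll push on through the flap.

```bash
python3 -m jog '[130,-0.7,0.4,0,0,0,0, 130,-1.4,0.8,0,0,0,0, 130,-2.1,1.2,0,0,0,0, 130,-2.8,1.6,0,0,0,0, 130,-3.5,2,0,0,0,0, 130,-4.2,2.4,0,0,0,0, 130,-4.8,2.8,0,0,0,0, 130,-5.2,3,0,0,0,0,130,-5.2,3,0,0,0,0]'
python3 - <<'E'
from h import *
from rig import get_image
p,R,s=tool(); b=BIN; print(p,s['qpos'],s['contact_force'])
print("bin frame",Ro.from_euler('z',-b[3]).apply(p-np.array(b[:3])))
for n in ("scene","top"):
    d=get_image(n); c=d["color"][120:330,220:380] if n=="scene" else d["color"][15:255,280:440]
    cv2.imwrite(f"pics/{n}7.png",cv2.resize(c,None,fx=2.8 if n=="scene" else 2.4,fy=2.8 if n=="scene" else 2.4,interpolation=cv2.INTER_CUBIC)) 
E
```

```text
clock: 12.8
position: [0.5675, -0.0294, 0.0609]
ee_rot: [0.276, 0.087, 0.702, -0.651]
contact_force: [1.0, -0.2, 0.3]
width: 0.0422
[ 0.56752947 -0.02936589  0.06085893] [-0.3735591   0.28256867  2.17704781  0.90646996  0.39475614  0.11994094] [ 0.98445124 -0.18117369  0.27248359]
bin frame [-0.08326807  0.0063512   0.06085893]
```

View pics/scene7.png

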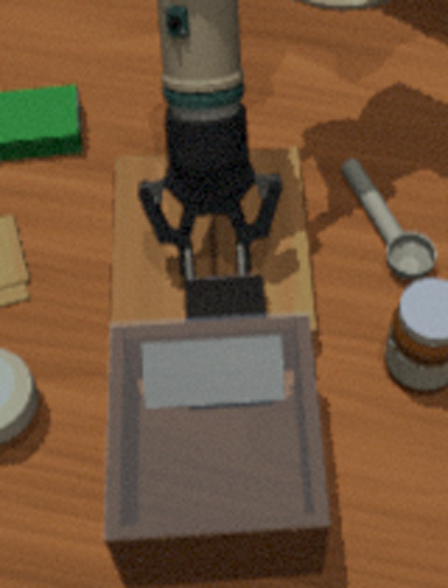

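View pics/top7.png

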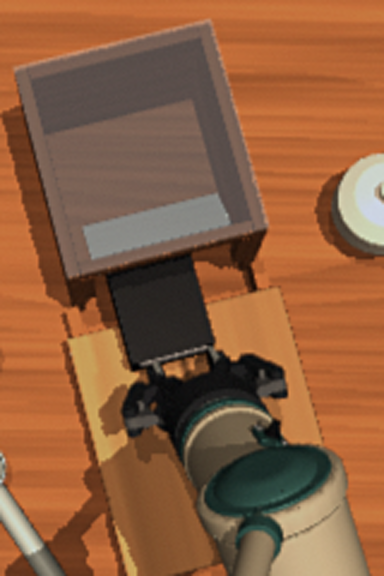

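The flap is swung open over the keeper, which is straight and still level with its lid shut. Next comes the tipping range, in a shorter push.

```bash
python3 -m jog '[130,-0.7,0.4,0,0,0,0, 130,-1.4,0.8,0,0,0,0, 130,-2.1,1.2,0,0,0,0, 130,-2.6,1.5,0,0,0,0, 130,-2.6,1.5,0,0,0,0]'
python3 - <<'E'
from h import *
from rig import get_image
p,R,s=tool(); b=BIN; print(p,s['qpos'],s['contact_force'])
print("bin frame",Ro.from_euler('z',-b[3]).apply(p-np.array(b[:3])))
for n in ("scene","top"):
    d=get_image(n); c=d["color"][120:330,220:380] if n=="scene" else d["color"][15:255,280:440]
    cv2.imwrite(f"pics/{n}8.png",cv2.resize(c,None,fx=2.8 if n=="scene" else 2.4,fy=2.8 if n=="scene" else 2.4,interpolation=cv2.INTER_CUBIC)) 
E
```

```text
clock: 13.52
position: [0.5964, -0.0211, 0.0605]
ee_rot: [0.276, 0.086, 0.702, -0.651]
contact_force: [0.2, -0.2, -0.1]
width: 0.042
[ 0.59635833 -0.02106823  0.06052424] [-0.32999261  0.31337389  2.12179125  0.85011746  0.38916287  0.21670666] [ 0.20120234 -0.15201949 -0.12787177]
bin frame [-0.05326931  0.00652069  0.06052424]
```

View pics/scene8.png

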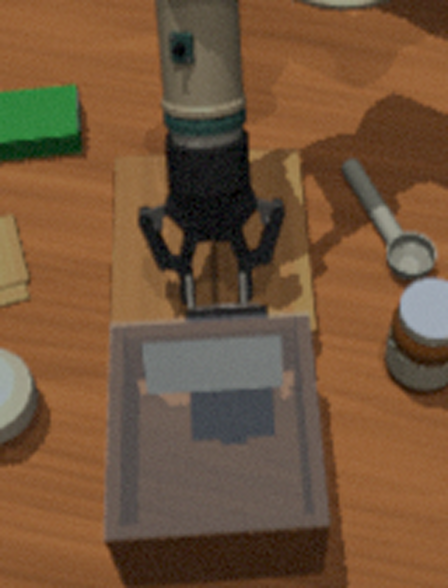

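View pics/top8.png

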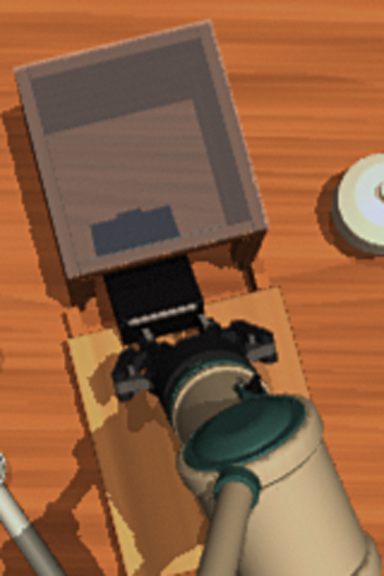

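The keeper has tipped over the sill: its front is down in the bin and its rear face shows at (155,315) in the top crop. The fingers are still behind it. I'll push on until the rear clears the board end.

```bash
python3 -m jog '[130,-0.7,0.4,0,0,0,0, 130,-1.4,0.8,0,0,0,0, 130,-2.1,1.2,0,0,0,0, 130,-2.8,1.6,0,0,0,0, 130,-3.2,1.85,0,0,0,0, 130,-3.2,1.85,0,0,0,0]'
python3 - <<'E'
from h import *
from rig import get_image
p,R,s=tool(); b=BIN; print(p,s['qpos'],s['contact_force'])
print("bin frame",Ro.from_euler('z',-b[3]).apply(p-np.array(b[:3])))
for n in ("scene","top"):
    d=get_image(n); c=d["color"][120:330,220:380] if n=="scene" else d["color"][15:255,280:440]
    cv2.imwrite(f"pics/{n}9.png",cv2.resize(c,None,fx=2.8 if n=="scene" else 2.4,fy=2.8 if n=="scene" else 2.4,interpolation=cv2.INTER_CUBIC)) 
E
```

```text
clock: 14.38
position: [0.6319, -0.011, 0.0606]
ee_rot: [0.276, 0.087, 0.702, -0.651]
contact_force: [-0.1, 0.0, -0.1]
width: 0.042
[ 0.63193973 -0.01102292  0.06064969] [-0.28358292  0.35067707  2.0513562   0.77527446  0.38931967  0.33527071] [-0.13800785  0.01608008 -0.0870223 ]
bin frame [-0.01629711  0.00654131  0.06064969]
```

View pics/scene9.png

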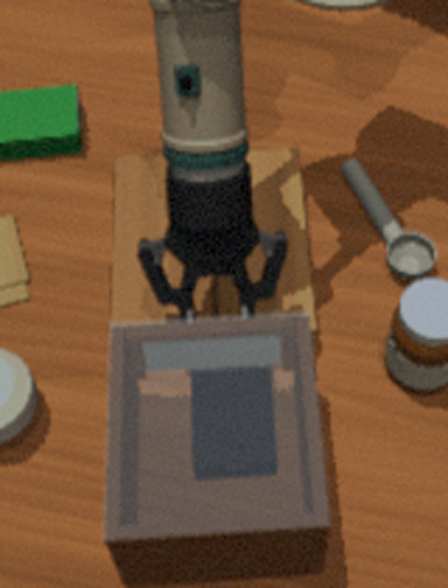

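View pics/top9.png

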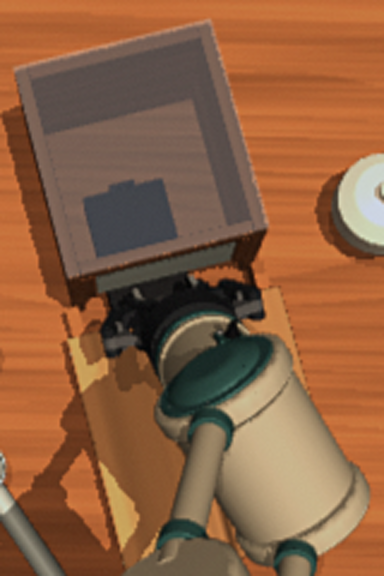

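The keeper seems to have dropped and the flap hangs closed. I'll back straight out and check.

```bash
python3 -m jog '[130,0.9,-0.5,0,0,0,0, 130,2.6,-1.5,0,0,0,0, 130,5.2,-3,0,0,0,0, 130,7,-6,0,0,0,0, 130,9,-10,0,0,0,0, 130,12,-14,0,0,0,0, 130,14.5,-18,0,0,0,0, 130,14.5,-20,0,0,0,0]'
python3 - <<'E'
from h import *
from rig import get_image
p,R,s=tool(); b=BIN; print(p,s['contact_force'],s['clock'])
for n in ("scene","top"):
    d=get_image(n); cv2.imwrite(f"pics/{n}10f.png",d["color"]); c=d["color"][150:330,240:350] if n=="scene" else d["color"][15:165,280:400]
    f=3.33 if n=="scene" else 4
    cv2.imwrite(f"pics/{n}10.png",cv2.resize(c,None,fx=f,fy=f,interpolation=cv2.INTER_CUBIC)) 
E
```

```text
clock: 15.48
position: [0.4115, -0.0725, 0.1615]
ee_rot: [0.274, 0.087, 0.702, -0.652]
contact_force: [1.2, -0.3, -0.2]
width: 0.0419
[ 0.41154046 -0.07247662  0.16147674] [ 1.23315311 -0.26119117 -0.16158138] 15.475
```

View pics/scene10.png

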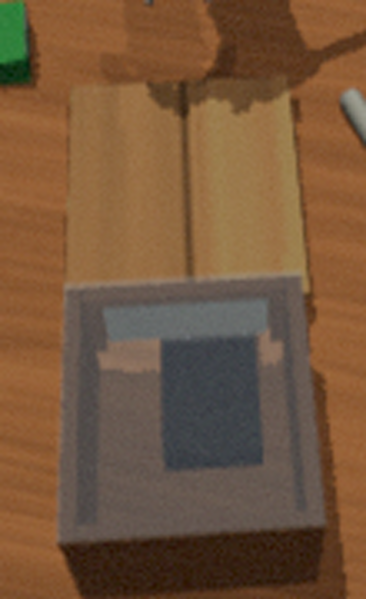

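View pics/top10.png

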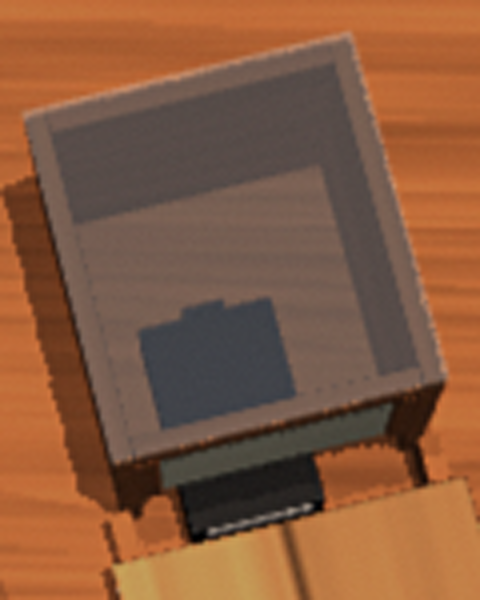

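View pics/top10f.png

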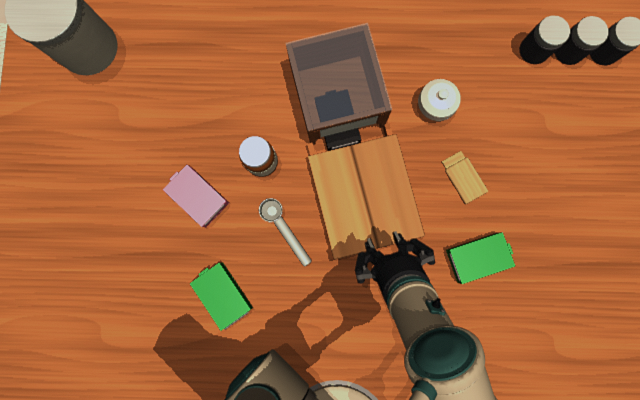

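```bash
python3 - <<'E'
from h import *
h=.038
t=unc([[140,330],[270,297],[190,541],[322,509]],4,280,15)
s=unc([[166,471],[263,466]],3.33,240,150)
def T(q,X):
    X=Ro.from_euler('y',q[4]).apply(np.array(X,float)); return Tf(q[:4],X)
def g(q):
    A=proj('top',T(q,[[.06,h,.0345],[.06,-h,.0345],[-.06,h,.0],[-.06,-h,0.0]])); B=proj('scene',T(q,[[.06,-h,0],[.06,h,0]]))
    return np.concatenate([(A-t).ravel(),(B-s).ravel()])
for m in (5,):
  r=least_squares(g,[.7,0,.0,.27,0]); q=r.x; print(q,np.round(r.fun,1))
  b=BIN; c,s_=np.cos(b[3]),np.sin(b[3]); d=q[:2]-b[:2]; print("rel",c*d[0]+s_*d[1],-s_*d[0]+c*d[1],q[3]-b[3])
# overlay of flat hypothesis
im=cv2.imread("pics/top10f.png");im2=cv2.imread("pics/scene10f.png")
b=BIN
def ov(im,n,ox,oy,w,hh,f):
    big=cv2.resize(im[oy:oy+hh,ox:ox+w],None,fx=f,fy=f,interpolation=cv2.INTER_CUBIC)
    def L(X,col):
        p=((proj(n,X)-[ox,oy]+.5)*f-.5).round().astype(int); cv2.polylines(big,[p.reshape(-1,1,2)],True,col,1)
    for z,col in((0,(0,255,0)),(.0345,(0,255,255))): L(T([q[0],q[1],0,q[3],0],[[.06,h,z],[.06,-h,z],[-.06,-h,z],[-.06,h,z]]),col)
    L(Tf(b,[[.0,.062,.045],[.0,-.062,.045],[.0,-.062,.11],[.0,.062,.11]]),(0,0,255))
    return big
cv2.imwrite("pics/ovt.png",ov(im,"top",280,15,120,150,4)); cv2.imwrite("pics/ovs.png",ov(im2,"scene",240,150,110,180,3.33))
E
```

```text
[0.67767005 0.01078081 0.00455268 0.25831715 0.26115247] [-0.5 -0.3 -0.2  0.3  0.  -0.   0.2  0.1 -0.2 -0.  -0.3  0. ]
rel 0.03363220949113032 0.015127819337645676 -0.016282845126433132
```

View pics/ovt.png

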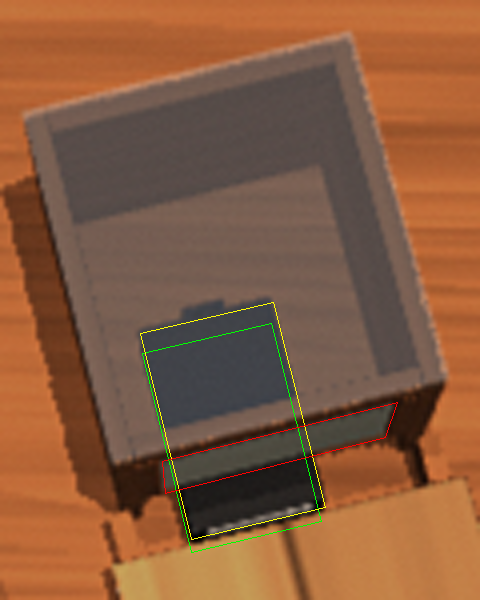

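View pics/ovs.png

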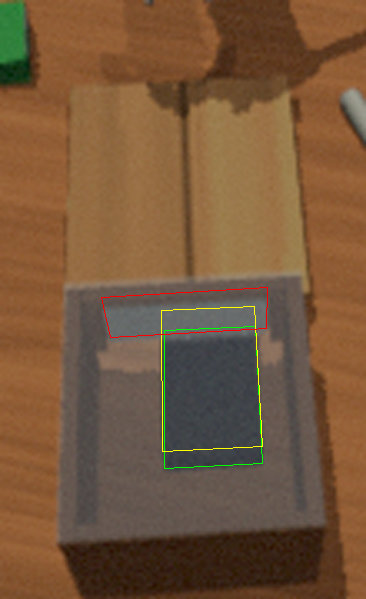

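```bash
python3 - <<'E'
from h import *
h=.038
t=unc([[140,330],[270,297],[190,541],[322,509]],4,280,15)
s=unc([[166,471],[263,466]],3.33,240,150)
def T(q,X):
    return Tf(q[:4],Ro.from_euler('y',q[4]).apply(np.array(X,float)))
def g(q,zr):
    A=proj('top',T(q,[[.06,h,.0345],[.06,-h,.0345],[-.06,h,zr],[-.06,-h,zr]])); B=proj('scene',T(q,[[.06,-h,0],[.06,h,0]]))
    return np.concatenate([(A-t).ravel(),(B-s).ravel()])
b=BIN; c,s_=np.cos(b[3]),np.sin(b[3])
for zr in (0,.0295,.0345):
  r=least_squares(g,[.7,0,.0,.27,0],args=(zr,)); q=r.x; d=q[:2]-b[:2]
  print(zr,np.round(q,4),"res",np.round(np.abs(r.fun).max(),2),"rel",np.round([c*d[0]+s_*d[1],-s_*d[0]+c*d[1]],4))
i=cv2.imread("pics/top10f.png")[115:165,310:385]; i=cv2.convertScaleAbs(i,alpha=2.0,beta=20); cv2.imwrite("pics/z10.png",cv2.resize(i,None,fx=10,fy=10,interpolation=cv2.INTER_NEAREST))
E
```

```text
0 [0.6777 0.0108 0.0046 0.2583 0.2612] res 0.46 rel [0.0336 0.0151]
0.0295 [ 0.6822  0.0126 -0.0012  0.2639 -0.1115] res 0.46 rel [0.0385 0.0156]
0.0345 [ 0.683   0.0129 -0.0016  0.2632 -0.1452] res 0.47 rel [0.0394 0.0158]
```

View pics/z10.png

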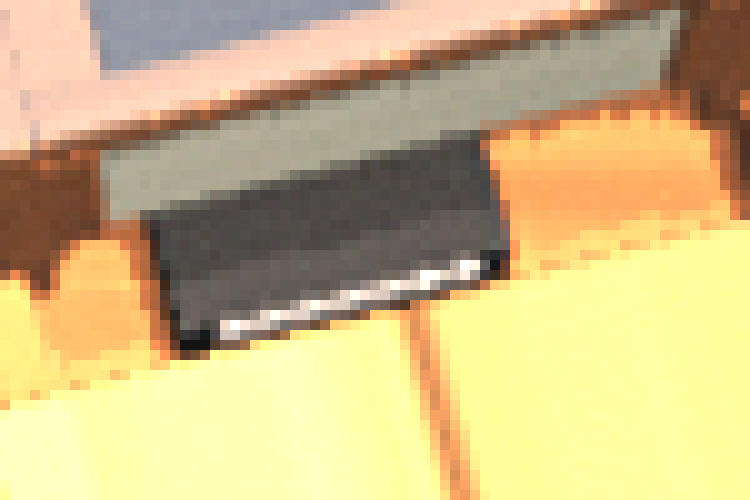

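```bash
python3 - <<'E'
import cv2
from rig import get_image
d=get_image("scene"); cv2.imwrite("pics/scene11f.png",d["color"])
i=d["color"][235:300,270:335]; i=cv2.convertScaleAbs(i,alpha=2.6,beta=-60); cv2.imwrite("pics/zs.png",cv2.resize(i,None,fx=9,fy=9,interpolation=cv2.INTER_CUBIC))
d=get_image("top"); cv2.imwrite("pics/top11f.png",d["color"])
i=d["color"][80:155,300:385]; i=cv2.convertScaleAbs(i,alpha=2.3,beta=-60); cv2.imwrite("pics/zt.png",cv2.resize(i,None,fx=8,fy=8,interpolation=cv2.INTER_CUBIC))
E
```

```text
(no output)
```

View pics/zs.png

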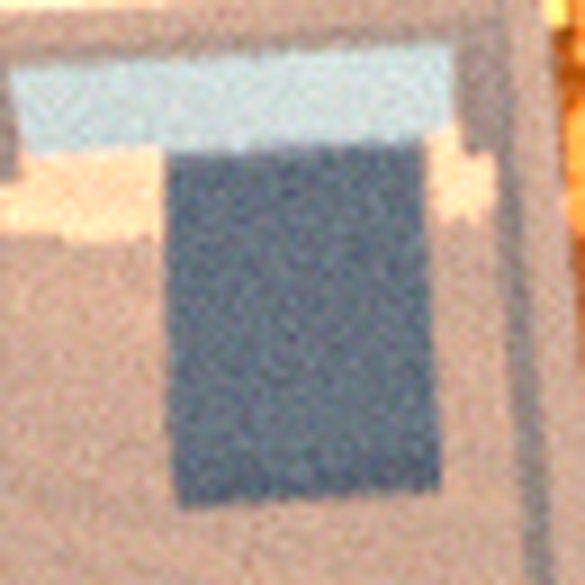

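View pics/zt.png

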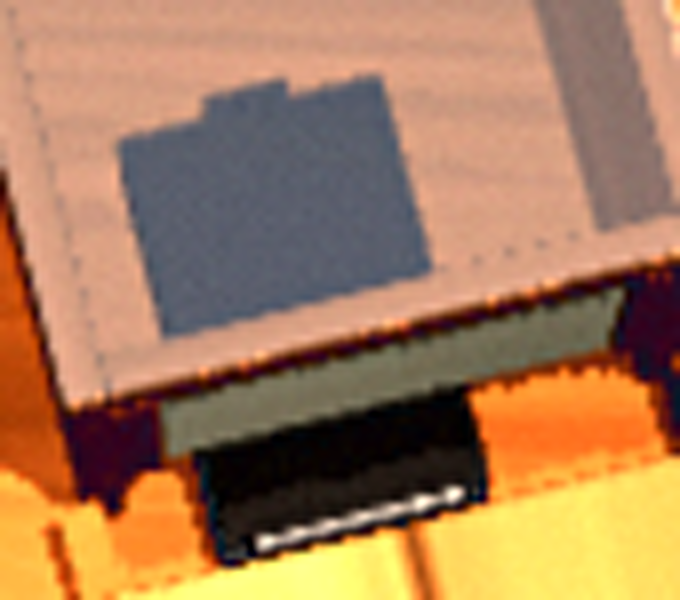

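```bash
python3 - <<'E'
from h import *
for n,(x,y,w,hh),f in (("scene",(262,235,70,25),9),("top",(305,120,90,45),7)):
    a=cv2.imread(f"pics/{n}0.png")[y:y+hh,x:x+w]; b=cv2.imread(f"pics/{n}11f.png")[y:y+hh,x:x+w]
    cv2.imwrite(f"pics/cmp_{n}.png",cv2.resize(cv2.convertScaleAbs(np.vstack([a,b]),alpha=1.8),None,fx=f if f*2*hh<600 else 6,fy=f if f*2*hh<600 else 6,interpolation=cv2.INTER_CUBIC))
# averaged profile along keeper axis in scene
im=np.mean([cv2.imread(f"pics/scene{k}f.png").astype(float).mean(2) for k in (10,11)],0)
b=BIN
q=[.677,.0118,0,.262]
h=.038
# rectify the lid plane z=.0345 in both views: sample along x for |y|<.03, ex tab
for n in("scene","top"):
    im=np.mean([cv2.imread(f"pics/{n}{k}f.png").astype(float).mean(2) for k in (10,11)],0).astype(np.float32)
    for z in (0,.0345):
        xs=np.arange(.03,.10,.0015); row=[]
        for x in xs:
            X=Tf(q,np.array([[x,y,z] for y in np.r_[np.linspace(-.034,-.016,12),np.linspace(.016,.034,12)]])); p=proj(n,X).astype(np.float32)
            row.append(cv2.remap(im,p[:,:1],p[:,1:],cv2.INTER_LINEAR).mean())
        print(n,z); print(dict(zip(np.round(xs*1000).astype(int).tolist(),np.round(row).astype(int).tolist())))
E
```

```text
scene 0
{30: 67, 32: 67, 33: 68, 34: 68, 36: 68, 38: 68, 39: 68, 41: 68, 42: 68, 44: 68, 45: 67, 47: 67, 48: 66, 50: 65, 51: 64, 53: 64, 54: 64, 56: 64, 57: 64, 59: 65, 60: 68, 62: 75, 63: 82, 65: 87, 66: 90, 68: 90, 69: 89, 71: 89, 72: 89, 74: 89, 75: 90, 77: 90, 78: 90, 80: 90, 81: 91, 83: 91, 84: 90, 86: 90, 87: 89, 89: 90, 90: 90, 92: 90, 93: 90, 95: 91, 96: 90, 98: 90, 99: 90}
scene 0.0345
{30: 67, 32: 67, 33: 68, 34: 68, 36: 67, 38: 67, 39: 67, 41: 67, 42: 67, 44: 67, 45: 67, 47: 68, 48: 68, 50: 68, 51: 68, 53: 68, 54: 68, 56: 68, 57: 68, 59: 68, 60: 67, 62: 66, 63: 65, 65: 65, 66: 64, 68: 64, 69: 64, 71: 64, 72: 65, 74: 69, 75: 75, 77: 82, 78: 87, 80: 90, 81: 89, 83: 89, 84: 89, 86: 89, 87: 89, 89: 90, 90: 90, 92: 90, 93: 90, 95: 91, 96: 90, 98: 90, 99: 89}
top 0
{30: 68, 32: 68, 33: 69, 34: 68, 36: 68, 38: 68, 39: 69, 41: 69, 42: 68, 44: 68, 45: 68, 47: 68, 48: 68, 50: 68, 51: 68, 53: 68, 54: 68, 56: 68, 57: 68, 59: 68, 60: 68, 62: 68, 63: 68, 65: 68, 66: 68, 68: 68, 69: 67, 71: 67, 72: 68, 74: 71, 75: 80, 77: 91, 78: 98, 80: 100, 81: 100, 83: 101, 84: 101, 86: 100, 87: 99, 89: 98, 90: 98, 92: 98, 93: 99, 95: 100, 96: 100, 98: 99, 99: 99}
top 0.0345
{30: 68, 32: 68, 33: 68, 34: 68, 36: 68, 38: 68, 39: 68, 41: 68, 42: 68, 44: 68, 45: 69, 47: 68, 48: 68, 50: 68, 51: 68, 53: 68, 54: 68, 56: 68, 57: 67, 59: 67, 60: 68, 62: 71, 63: 80, 65: 91, 66: 99, 68: 101, 69: 101, 71: 101, 72: 100, 74: 99, 75: 98, 77: 98, 78: 99, 80: 99, 81: 100, 83: 100, 84: 99, 86: 99, 87: 98, 89: 97, 90: 96, 92: 96, 93: 97, 95: 98, 96: 99, 98: 98, 99: 98}
```

View pics/cmp_scene.png

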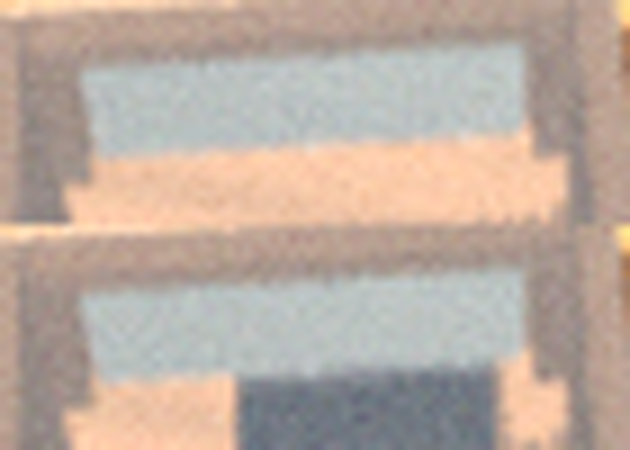

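View pics/cmp_top.png

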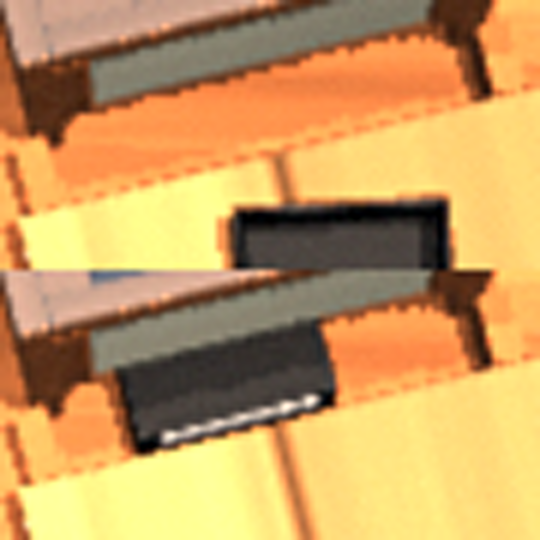

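Flap outline is the same as in the starting pictures. All of the edges fit a flat keeper with its lid shut: lid front height within about 2 mm of 34.5 mm, and x about 35 mm, y about 15 mm in the bin. The jar, bowl, scraper and scoop are at the same pixels as at the start. Handing in.

```bash
python3 - <<'E'
from rig import *
s=get_state(); print(s['clock'],abs(s['qd']).max() if hasattr(s['qd'],'max') else s['qd'],s['contact_force'])
print(sign_off())
E
```

```text
15.675 0.026334946848417116 [-0.98034269 -1.16729094 -0.39511076]
the job is handed in; nothing more can be done
None
```

The black keeper is in the refill bin with its lid shut and the flap closed behind it. I handed the job in at 15.7 s of the 54 s allowed; `sign_off` gives no verdict.

**What I did:**
- **Lid:** I folded it down from behind with the two fingertips and pressed until the force rose to about 29 N. A fit to both camera views then put the lid at about 0.00 rad, with the keeper unmoved on the board.
- **Push:** With the tool tilted 30°, I pushed the keeper's rear end along the board. It squared itself to the mouth, opened the flap, tipped over the sill and dropped in. I then backed the arm clear.

**Last checks:**
- **Keeper:** The edges in both views fit it lying flat, about 35 mm behind the flap and 15 mm off the bin's middle line.
- **Lid:** Its front edge came out within about 2 mm of the shut height.
- **Flap:** It looks the same as in the starting pictures.
- **Other things:** The jar, sugar bowl, scraper and scoop show no visible shift from the first picture.

**What disagreed or was uncertain:**
- **Joint 6:** On the first try at the tilted pose it ran to about -2.704 against a stated range of -2.70. I redid the pose with the gripper turned half round. I don't know whether that counts as passing the range.
- **Keeper's tilt:** Fits with the tilt left free gave anything from -0.15 to +0.26 rad, because the board's end hides its lower rear edge. I judged it flat because the flat pose matched the picked points to roughly 1 pixel.

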